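# Set a bridge clamp's screw on the work and lock it with the jam nut

### The arm

A 6-joint arm with a two-finger parallel gripper is mounted at the origin on the work surface; the furniture and walls round the work are solid. World frame = base frame: x ahead of the robot, y to its left, z up, the work surface at z = 0. Lengths are in m, angles in rad, forces in N, time in s.
With the tool pointing down it reaches from about 0.25 to 0.775 m from the base axis. Payload 4 kg.
Tool frame: the origin (TCP) lies at the very end of the fingers, on their centre line; the grasp point (between the pads) lies hold_point_z behind it (hold_point_z is the distance from the TCP to the grasp point, in m); z points along the fingers, y is the direction in which the jaws open and shut (so a half turn about z gives the same grasp; the last joint's range is limited). The gripper opens to 94 mm and grips with 3 to 60 N. Pads are 16 mm wide; open, the fingers measure 119 mm over their backs; the gripper's body (75 mm by 177 mm) begins 78 mm behind the grasp point.
Start: joints at [-1.272, 0.087, 1.371, -0, 1.684, -0.103], TCP at [0.215, -0.506, 0.206] pointing down, gripper open.
Joint ranges: [-3.1, 3.1], [-0.76, 2.03], [0.27, 2.55], [-1.08, 4.22], [0.17, 2.65], [-2.57, 2.57]. Speed limits (rad/s): [2.79, 2.79, 3.14, 3.14, 3.14, 3.14].

### API

Orientations are given as [roll, pitch, yaw] about the fixed x, y, z axes, in that order (R = Rz(yaw) Ry(pitch) Rx(roll)).
In Python, from bench import * gives the robot as it stands.
- The arm moves only by the tool step_arm, never from a script. Its argument "increments" is text: rows parted by semicolons, each of 6 numbers parted by spaces: the shift along the tool's x, y, z in cm, then the turn, a rotation vector about the tool's x, y, z in rad. A call has 1 to 5 rows; each row shifts and turns the commanded pose from where the row before left it, along the tool's axes as they then stand; what a row does not reach is not made up. A row lasts 1/10 s, in which the tool goes at most 50 mm and 8.59 degrees, less where a joint would pass 70% of its speed; a pose out of reach is approached as far as the arm can. A call is refused whole if a number of a shift passes 5 or a number of a turn 0.15, either way. A call with a gripper value outside its range is refused whole. "claw" is the gripper's target within -1 to 1 (shut at 1, half-way at 0, fully open at -1), set as the call begins (left out, the last holds). The fingers move at their own pace and stop on an object; the grip force is fixed at half the most. Time passes only in rows, so rows that do not move let the fingers close. It gives the time, the measured TCP pose, the force and the opening at its end, in the units of the state.
- get_obs(): the state, without advancing time (a new reading comes with each control period).
- snapshot(name): name is "scene" or "side" or "wrist"; returns the picture (420x560x3 uint8, red, green, blue); there is no depth.
- calibration(name): a dict with "camera_matrix" (3x3 intrinsics, pixels), "k1" (the pictures are not rectified: a ray, as slopes to the right and down, at radius r is drawn at 1 + k1 r^2 times it, then the intrinsics apply), "eye" and "orientation" of the camera in the world; the wrist camera has in their place "tool_from_camera" (4x4, takes a point from camera to tool coordinates, whose origin is the TCP and whose axes are the flange's). Camera axes: x right, y up, looking along -z (the intrinsics and any distortion apply to the point x, -y, -z); pixel columns grow to the right and rows downward; lengths in m; the calibration is good to about 2 mm. A picture is of the moment at which its call begins: read the wrist's pose just before it. calibration takes no time and is no camera call.
- close_job(): hands the job in, once; it reports no verdict.
The state is a dict: "time": time; "joint_positions": joint angles; "qvel": joint speeds; "joint_torque": joint torques, N m; "tool_pos": TCP position; "ee_rot": TCP orientation; "wrist_force": force on the tool from outside, world axes, zero at the start; "wrist_torque": the same for the moment, N m; "width": finger opening in m.
Only numpy, scipy, OpenCV 4.12 (cv2) and the standard library are available. Lean on these libraries where they do the work, as an engineer would, in place of code of your own. Each camera call takes 0.05 s, during which the arm holds its last target. There are 200 camera calls.

### The job

Loosen the lever jam nut of the green bridge clamp by swinging its red pin well anticlockwise, then turn the black knob clockwise until the brass pad bears lightly but surely on the steel block, feeling for the first rise in resistance so the block is not squeezed hard. Then swing the nut back clockwise and pull it up firmly tight without overstraining it, let go, and leave the block where it lies and the tools round about alone.

Things in the scene. Friction and masses are not known exactly. Their poses are not given: they have to be found in the camera images.
- fixture: Bridge clamp bolted to the table: dark steel base plate 110 x 190 x 12 mm (x, y, z), two green columns at y = +-79 mm, green cross beam along y, 36 mm wide, its top 78 mm above the table. Origin: centre of the underside of the base; the upright axis through it is that of screw, knob, pad and nut. Place and turn differ from start to start.
- knob (a point): Grip point of the black T knob on the screw's axis: in a bar 44 mm long (point x), 14 mm thick (point y), 30 mm high; 17 mm above the bar's lower edge, 13 mm below its top, about 152 mm above the table at the start. Below it a collar of 30 mm diameter. Turned clockwise seen from above, knob, screw and pad go down 4 mm per rad.
- spindle (a joint): Knob angle, rad, 0 at the start, growing clockwise from above. Nut loose: turns against 0.10 N m friction, stays where left. 1.0 to 1.9 rad (one or two grips) bring the pad to the block; then torque rises 1 N m per rad, 10 N on the block per 0.04 N m. Stop by feel at 0.15 to 0.25 N m in all; 0.42 (80 N) is too hard. Nut tight: the screw is clamped, do not force it.
- pad: Round brass pressure pad, 26 mm diameter, 6 mm thick, at the foot of the screw; origin at the centre of its underside. It rises and falls with the screw but does not turn.
- lock_nut (a joint): Jam nut angle, rad, growing anticlockwise from above (loosening): seats at 0, tight below 0, well loose from 0.5, end 1.5. Friction 0.4 N m (5 to 6 N at the pin), stays where left. Below 0 about 18 N m per rad more. Tight: pulled up with 13 to 20 N across the lever at the pin (1.0 to 1.5 N m in all), held a moment; 24 N overstrains it. Let go, it springs back to about -0.015.
- lever_pin (a point): Centre of the top of the red upright pin on the end of the nut's flat steel lever, 75 mm from the axis, 117 mm above the table. Pin 14 mm in diameter; its lower 4 mm are in a boss of 20 mm diameter, and the lever's upper face is 26 mm below the pin's top. With the nut seated the lever points to the robot's right and a little towards it.
- work_block: Filed steel block with three drilled holes, 45 x 75 x 18 mm, loose, about 0.46 kg, on an aluminium rest plate under the pad. Origin: centre of its underside, 16 to 20 mm above the table (the rest plate's height differs).
- wood_block: Bystander: beech packing block 48 x 105 x 32 mm, lying on the table. Origin: centre of its underside.
- scriber: Bystander: thin steel scriber, 145 mm long, 9 mm thick, lying on the table. Origin: centre of its underside.
- loose_nut: Bystander: rust brown M16 hexagon nut, 24 x 27 x 13 mm, lying on the table. Origin: centre of its underside.

How it is judged:
By the outcome, as a careful person would: the job done as asked, in the order asked, and still so for the second after the job is handed in, with the robot touching nothing.
It also fails if it takes over 72 s, if anything falls off the work surface, if the arm or the gripper's body presses on something with over 40 N, if the wrist force passes 120 N, or if a joint passes its speed limit or range.

## Working session

There is one attempt and no reset: what is moved stays moved. The work goes in short steps, Python scripts to look and compute and a tool call to move; the robot and the scene stay as the last step left them, time stands still between calls to the robot, and variables do not carry over. Pictures are saved under pics/ and viewed, about 8 in all and at most 12, crops included, and the job is handed in when it is done.

Besides the shell and the picture viewer there is one more tool, called after "Request:" as a command line: name --argument value ..., lists and objects as JSON in quotes. step_arm: Moves the arm, as the interface text tells. Its arguments: {"type":"object","properties":{"increments":{"type":"string"},"claw":{"type":"number"}},"required":["increments"]}

```bash
mkdir -p pics; ls; python3 - <<'E'
from bench import *
import cv2,numpy as np
print(get_obs())
a=snapshot("scene");b=snapshot("side")
cv2.imwrite("pics/a.png",cv2.cvtColor(a,cv2.COLOR_RGB2BGR));cv2.imwrite("pics/b.png",cv2.cvtColor(b,cv2.COLOR_RGB2BGR))
for n in("scene","side","wrist"):print(n,calibration(n))
E
```

```text
pics
{'time': 0.0, 'joint_positions': array([-1.27210113e+00,  8.79208442e-02,  1.37224422e+00,  1.33163147e-05,
        1.68357818e+00, -1.03070070e-01]), 'qvel': array([ 0.00046808,  0.00155398, -0.00100857,  0.00025521, -0.0004475 ,
       -0.00031118]), 'joint_torque': array([ 6.91780133e-04, -3.40181994e+01, -3.02426755e+01,  7.18747359e-02,
        3.30577826e-02, -1.76994827e-04]), 'tool_pos': array([ 0.21492867, -0.50567686,  0.20432793]), 'ee_rot': array([-3.13945483e+00, -2.34434110e-04,  4.01766498e-01]), 'wrist_force': array([-0.41480438,  0.36715664, -0.17921472]), 'wrist_torque': array([ 0.00755805, -0.00431769,  0.00601987]), 'width': 0.09413301414030555}
scene {'camera_matrix': array([[470.69697904,   0.        , 268.34807973],
       [  0.        , 470.69697904, 210.71685015],
       [  0.        ,   0.        ,   1.        ]]), 'k1': -0.09998005961325993, 'eye': array([-0.18792928, -0.63355078,  0.5754076 ]), 'orientation': array([ 1.03655163,  0.01607223, -0.99426669])}
side {'camera_matrix': array([[523.51881983,   0.        , 280.89829918],
       [  0.        , 523.51881983, 198.12309424],
       [  0.        ,   0.        ,   1.        ]]), 'k1': -0.1744269750679339, 'eye': array([0.51010236, 0.70191254, 0.6561177 ]), 'orientation': array([1.02534688, 0.01742057, 3.03930476])}
wrist {'camera_matrix': array([[346.47739045,   0.        , 281.51574321],
       [  0.        , 346.47739045, 203.78234429],
       [  0.        ,   0.        ,   1.        ]]), 'k1': -0.028410007538226867, 'tool_from_camera': array([[ 5.26680189e-04,  9.64792958e-01,  2.63010020e-01,
         7.66968251e-02],
       [ 9.99999342e-01, -2.40069996e-04, -1.12186600e-03,
         5.83949979e-04],
       [-1.01922761e-03,  2.63010438e-01, -9.64792449e-01,
        -1.79318890e-01],
       [ 0.00000000e+00,  0.00000000e+00,  0.00000000e+00,
         1.00000000e+00]])}
```

View pics/a.png

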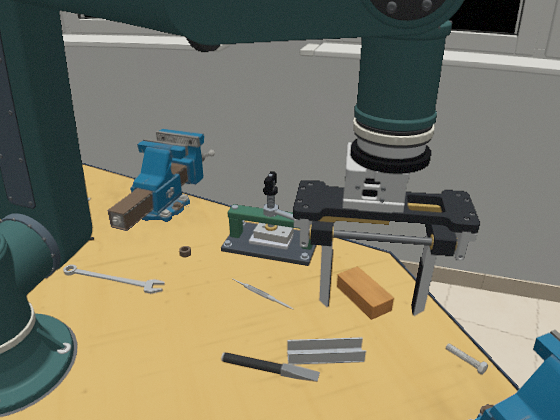

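View pics/b.png

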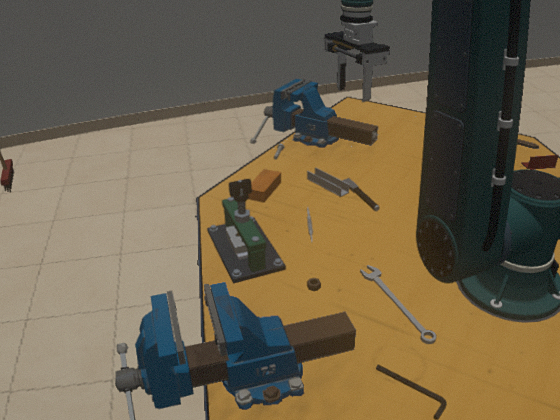

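The scene view shows the clamp at about (270,235), with the knob at about (270,183) and the base plate corners at about (222,250), (308,263), (320,240) and (240,222). The side view shows the knob at (240,190) and base corners at (208,225), (237,279), (284,264) and (248,214). The red pin is hidden in both views.

```bash
cat > h.py <<'E'
from bench import *
import cv2,numpy as np
from scipy.spatial.transform import Rotation as R
def ray(n,uv,obs=None):
    c=calibration(n);K=c["camera_matrix"]
    uv=np.atleast_2d(np.array(uv,float))
    p=cv2.undistortPoints(uv[:,None],K,np.array([c["k1"],0,0,0.]))[:,0]
    d=np.c_[p[:,0],-p[:,1],-np.ones(len(p))]
    if n=="wrist":
        T=c["tool_from_camera"];Rt=R.from_euler("xyz",obs["ee_rot"]).as_matrix()
        return Rt@T[:3,3]+obs["tool_pos"],d@T[:3,:3].T@Rt.T
    return c["eye"],d@R.from_euler("xyz",c["orientation"]).as_matrix().T
def plane(n,uv,z,obs=None):
    e,d=ray(n,uv,obs);return e+d*((z-e[2])/d[:,2])[:,None]
def tri(rays):
    A=0;b=0
    for e,d in rays:
        d=d/np.linalg.norm(d);P=np.eye(3)-np.outer(d,d);A=A+P;b=b+P@e
    return np.linalg.solve(A,b)
def proj(n,X,obs=None):
    c=calibration(n);X=np.atleast_2d(X)
    if n=="wrist":
        T=c["tool_from_camera"];Rt=R.from_euler("xyz",obs["ee_rot"]).as_matrix()
        p=((X-obs["tool_pos"])@Rt-T[:3,3])@T[:3,:3]
    else: p=(X-c["eye"])@R.from_euler("xyz",c["orientation"]).as_matrix()
    return cv2.projectPoints(p*[1,-1,-1],np.zeros(3),np.zeros(3),c["camera_matrix"],np.array([c["k1"],0,0,0.]))[0][:,0]
def shot(n,f):
    o=get_obs();a=cv2.cvtColor(snapshot(n),cv2.COLOR_RGB2BGR);cv2.imwrite(f,a);return o,a
E
python3 - <<'E'
from h import *
np.set_printoptions(precision=4,suppress=True)
s=ray("scene",[(270,183)]);t=ray("side",[(240,190)])
print(tri([(s[0],s[1][0]),(t[0],t[1][0])]))
for n,uv in (("scene",(270,183)),("side",(240,190))):print(plane(n,[uv],.152))
print(plane("scene",[(222,250),(308,263),(320,240),(240,222)],.012))
print(plane("side",[(208,225),(237,278),(284,264),(248,214)],.012))
E
```

```text
[ 0.5087 -0.176   0.1461]
[[ 0.4997 -0.1822  0.152 ]]
[[ 0.5085 -0.1655  0.152 ]]
[[ 0.4217 -0.112   0.012 ]
 [ 0.4763 -0.2844  0.012 ]
 [ 0.5605 -0.267   0.012 ]
 [ 0.53   -0.0794  0.012 ]]
[[ 0.5839 -0.2626  0.012 ]
 [ 0.5259 -0.074   0.012 ]
 [ 0.4323 -0.1058  0.012 ]
 [ 0.4939 -0.296   0.012 ]]
```

Request:
step_arm --increments "0 0 -4.8 0 0 0;0 0 -4.8 0 0 0;4 -1.9 0 0 0 0;4 -1.9 0 0 0 0;4 -1.9 0 0 0 0"

```text
time: 0.6
tool_pos: [0.3038, -0.4059, 0.3014]
ee_rot: [3.142, -0.0, 0.4]
wrist_force: [0.5, -0.8, 0.5]
width: 0.0942
```

Request:
step_arm --increments "4 -1.9 0 0 0 0;4 -1.9 0 0 0 0;4 -1.9 0 0 0 0;4 -1.9 0 0 0 0;4 -1.9 0 0 0 0"

```text
time: 1.1
tool_pos: [0.4509, -0.2395, 0.3011]
ee_rot: [-3.141, 0.0, 0.402]
wrist_force: [1.4, -0.9, 0.5]
width: 0.0941
```

Request:
step_arm --increments "4 -1.9 0 0 0 0;3.5 -1.5 0 0 0 0;0 0 0 0 0 -0.15;0 0 0 0 0 -0.15;0 0 0 0 0 -0.15"

```text
time: 1.6
tool_pos: [0.506, -0.1799, 0.3006]
ee_rot: [-3.14, 0.001, 0.859]
wrist_force: [-0.9, 0.4, 0.2]
width: 0.094
```

Request:
step_arm --increments "0 0 0 0 0 -0.15;0 0 0 0 0 -0.15;0 0 0 0 0 -0.15;0 0 0 0 0 0;0 0 0 0 0 0"

```text
time: 2.1
tool_pos: [0.5058, -0.1805, 0.301]
ee_rot: [-3.141, -0.0, 1.299]
wrist_force: [0.3, -0.1, 0.5]
width: 0.0939
```

```bash
python3 - <<'E'
from h import *
import bench;print([x for x in dir(bench) if not x.startswith('_')])
o,a=shot("wrist","pics/c.png");print(o)
np.save("c.npy",o,allow_pickle=True)
E
```

```text
['IKError', 'calibration', 'close_job', 'get_obs', 'hold_point_z', 'snapshot']
{'time': 2.1, 'joint_positions': array([-4.48376015e-01,  6.01940892e-02,  1.21178756e+00, -6.47813628e-05,
        1.87036860e+00, -1.76240077e-01]), 'qvel': array([ 9.11651597e-04,  8.94668373e-05, -2.55500333e-03,  1.27012692e-03,
       -6.41305495e-04, -6.45012241e-03]), 'joint_torque': array([ 1.00840730e-02, -3.27986884e+01, -3.02043486e+01,  6.75854296e-02,
        3.38172284e-02, -3.56168894e-02]), 'tool_pos': array([ 0.50577995, -0.18052293,  0.30104925]), 'ee_rot': array([-3.14083593e+00, -7.18778155e-05,  1.29864127e+00]), 'wrist_force': array([ 0.25391988, -0.09479088,  0.50502388]), 'wrist_torque': array([-0.06965205, -0.00717804, -0.01656017]), 'width': 0.09391939204812472}
```

View pics/c.png

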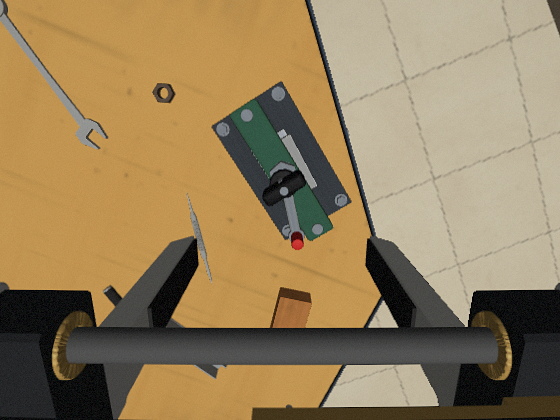

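The wrist view shows the red pin top at about (297,243), the knob at about (284,187) with its bar from (263,197) to (304,177), and base corners at (212,127), (283,82) and (352,202).

```bash
python3 - <<'E'
from h import *
np.set_printoptions(precision=4,suppress=True)
print("hold",hold_point_z)
o=np.load("c.npy",allow_pickle=True).item();a=cv2.imread("pics/c.png")
h=cv2.cvtColor(a,cv2.COLOR_BGR2HSV)
m=((h[...,0]<6)|(h[...,0]>174))&(h[...,1]>180)&(h[...,2]>90)
m=m.astype(np.uint8);m[:200]=0;m[270:]=0
n,l,s,c=cv2.connectedComponentsWithStats(m);print(s[1:],c[1:])
bright=m&(h[...,2]>h[...,2][m>0].max()*.85)
M=np.argwhere(bright);print(len(M),M.mean(0)[::-1], M.min(0),M.max(0))
pt=plane("wrist",[M.mean(0)[::-1]],.117,o)[0];print("pin",pt)
# knob black mask
k=(h[...,2]<60).astype(np.uint8);k[:160]=0;k[215:]=0;k[:,:250]=0;k[:,315:]=0
h2=(k&(h[...,1]<110))
n,l,s,c=cv2.connectedComponentsWithStats(h2.astype(np.uint8));i=1+s[1:,4].argmax()
P=np.argwhere(l==i)[:,::-1].astype(np.float32);r=cv2.minAreaRect(P);print(s[i],c[i],r)
B=plane("wrist",cv2.boxPoints(r),.165,o);print("knobbox",B,B.mean(0))
C=plane("wrist",[(212,127),(283,82),(352,202)],.012,o);print("base",C,(C[0]+C[2])/2)
kc=plane("wrist",[c[i]],.165,o)[0];d=C[2]-C[1];print("yaw",np.arctan2(-d[1],-d[0])-np.pi/2, np.arctan2(*(C[1]-C[0])[1::-1]))
ax=(C[0]+C[2])/2;v=pt-ax;print("lever",np.linalg.norm(v[:2]),np.arctan2(v[1],v[0]),"bar",np.diff(plane("wrist",[(263,197),(304,177)],.165,o),axis=0))
cv2.imwrite("pics/d.png",cv2.resize(a[70:270,190:390],(800,800),interpolation=cv2.INTER_CUBIC)[:600])
E
```

```text
hold 0.0188
[[292 239  11  11  98]] [[297.051  243.8878]]
85 [297.0824 244.3882] [240 292] [249 302]
pin [ 0.5044 -0.2534  0.117 ]
[261 168  47  43 904] [281.5619 186.5409] ((279.9386901855469, 184.92535400390625), (32.20612335205078, 49.39928436279297), 50.59933853149414)
knobbox [[ 0.4801 -0.1682  0.165 ]
 [ 0.522  -0.1495  0.165 ]
 [ 0.5342 -0.1769  0.165 ]
 [ 0.4917 -0.1966  0.165 ]] [ 0.507  -0.1728  0.165 ]
base [[ 0.4322 -0.1045  0.012 ]
 [ 0.5379 -0.0753  0.012 ]
 [ 0.5885 -0.2548  0.012 ]] [ 0.5103 -0.1797  0.012 ]
yaw 0.2745167640444999 0.2697441459074958
lever 0.07393747419753688 -1.6509263420782598 bar [[0.0419 0.0081 0.    ]]
```

Request:
step_arm --increments "-2.4 0.6 3 0 0 0;-2.4 0.7 3 0 0 0;-2.2 0.7 3 0 0 0;0 0 3 0 0 -0.1;0 0 3 0 0 -0.09"

```text
time: 2.65
tool_pos: [0.5063, -0.2541, 0.1499]
ee_rot: [-3.141, -0.0, 1.492]
wrist_force: [-0.0, -0.1, 0.9]
width: 0.0945
```

Request:
step_arm --increments "0 0 0 0 0 0;0 0 0 0 0 0;0 0 0 0 0 0"

```text
time: 2.95
tool_pos: [0.5077, -0.2539, 0.154]
ee_rot: [3.138, 0.002, 1.49]
wrist_force: [-0.1, 0.2, -0.4]
width: 0.0943
```

```bash
cat > pin.py <<'E'
from h import *
import sys
np.set_printoptions(precision=4,suppress=True)
o,a=shot("wrist","pics/%s.png"%sys.argv[1])
h=cv2.cvtColor(a,cv2.COLOR_BGR2HSV)
m=(((h[...,0]<6)|(h[...,0]>174))&(h[...,1]>170)&(h[...,2]>80)).astype(np.uint8)
n,l,s,c=cv2.connectedComponentsWithStats(m);i=1+s[1:,4].argmax()
w=l==i
M=np.argwhere(w&(h[...,2]>h[...,2][w].max()*.85))
print(s[i],c[i],M.mean(0)[::-1]);p=plane("wrist",[M.mean(0)[::-1]],.117,o)[0];print("pin",p)
Rt=R.from_euler("xyz",o["ee_rot"]).as_matrix();print("tool frame offs",(p-o["tool_pos"])@Rt,o["tool_pos"],o["ee_rot"])
E
python3 pin.py e
```

```text
[266 218  20  19 296] [275.1149 227.0135] [275.0856 227.8171]
pin [ 0.5042 -0.2532  0.117 ]
tool frame offs [ 0.0005 -0.0037  0.037 ] [ 0.5077 -0.2539  0.154 ] [3.138  0.0019 1.4901]
```

View pics/e.png

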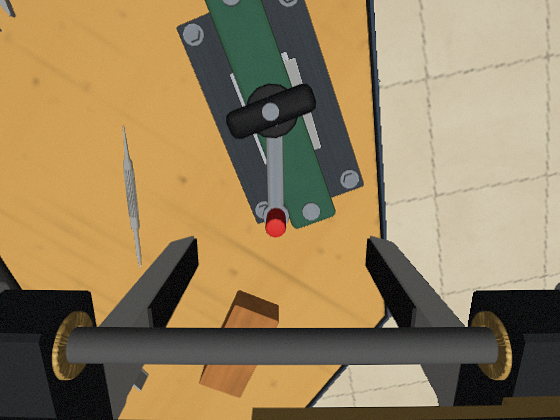

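The view shows the pin top at (275,228), midway between the open fingers, and the knob centre at (270,111) with its bar from (229,124) to (313,97). The path down is clear.

Request:
step_arm --increments "0 -0.25 2.2 0 0 0;0 0 1.5 0 0 0;0 0 1 0 0 0;0 0 0.4 0 0 0;0 0 0 0 0 0"

```text
time: 3.5
tool_pos: [0.5039, -0.253, 0.1]
ee_rot: [-3.141, -0.0, 1.492]
wrist_force: [-0.4, -0.3, 0.3]
width: 0.0939
```

Request:
step_arm --increments "0 0 0 0 0 0;0 0 0 0 0 0"

```text
time: 3.7
tool_pos: [0.5046, -0.2535, 0.1014]
ee_rot: [3.14, 0.001, 1.492]
wrist_force: [0.2, 0.1, 0.7]
width: 0.0939
```

```bash
python3 - <<'E'
from h import *
np.set_printoptions(precision=4,suppress=True)
for i in range(2):
  o=get_obs();print(o["tool_pos"],o["ee_rot"],o["wrist_force"],o["wrist_torque"])
o=dict(tool_pos=np.array([.5077,-.2539,.154]),ee_rot=np.array([3.138,.0019,1.4901]))
P=plane("wrist",[(270,111),(231,123),(312,97)],.165,o);print(P,np.arctan2(*(P[2]-P[1])[1::-1]))
E
python3 pin.py f
```

```text
[ 0.5046 -0.2535  0.1014] [3.1401 0.0009 1.4917] [0.1918 0.0936 0.7424] [-0.1233 -0.1081 -0.0199]
[ 0.5046 -0.2535  0.1014] [3.1401 0.0009 1.4917] [0.1918 0.0936 0.7424] [-0.1233 -0.1081 -0.0199]
[[ 0.5088 -0.1784  0.165 ]
 [ 0.4899 -0.1824  0.165 ]
 [ 0.5288 -0.1737  0.165 ]] 0.22040961530397782
[267 234  26  40 769] [279.7958 254.3576] [279.5793 261.9784]
pin [ 0.5041 -0.2531  0.117 ]
tool frame offs [ 0.0003 -0.0005 -0.0156] [ 0.5046 -0.2535  0.1014] [3.1401 0.0009 1.4917]
```

Request:
step_arm --increments "0 0 0.2 0 0 0;0 0 0 0 0 0;0 0 0 0 0 0;0 0 0 0 0 0;0 0 0 0 0 0" --claw 1

```text
time: 4.25
tool_pos: [0.5041, -0.2531, 0.0985]
ee_rot: [3.142, 0.0, 1.492]
wrist_force: [0.2, -0.1, -0.2]
width: 0.0576
```

Request:
step_arm --increments "0 0 0 0 0 0;0 0 0 0 0 0;0 0 0 0 0 0;0 0 0 0 0 0;0 0 0 0 0 0"

```text
time: 4.75
tool_pos: [0.5041, -0.2532, 0.0985]
ee_rot: [3.142, 0.0, 1.492]
wrist_force: [0.0, -0.5, 0.4]
width: 0.0174
```

Request:
step_arm --increments "0 0 0 0 0 0;0 0 0 0 0 0;0 0 0 0 0 0"

```text
time: 5.05
tool_pos: [0.5039, -0.2532, 0.0985]
ee_rot: [-3.141, 0.0, 1.492]
wrist_force: [-0.9, 0.4, 0.2]
width: 0.0131
```

Request:
step_arm --increments "0.01 0.375 0 0 0 -0.05;0.01 0.375 0 0 0 -0.05;0.01 0.375 0 0 0 -0.05;0.01 0.375 0 0 0 -0.05;0 0 0 0 0 0"

```text
time: 5.55
tool_pos: [0.5181, -0.2527, 0.0984]
ee_rot: [-3.139, -0.001, 1.692]
wrist_force: [-4.5, 0.3, 1.6]
width: 0.0129
```

Request:
step_arm --increments "0.04 0.75 0 0 0 -0.1;0.04 0.75 0 0 0 -0.1;0.04 0.75 0 0 0 -0.1;0.04 0.75 0 0 0 -0.1;0.04 0.75 0 0 0 -0.1"

```text
time: 6.05
tool_pos: [0.552, -0.2395, 0.0984]
ee_rot: [-3.138, -0.002, 2.194]
wrist_force: [-6.4, -0.3, 2.4]
width: 0.0131
```

Request:
step_arm --increments "0.04 0.75 0 0 0 -0.1;0.04 0.75 0 0 0 -0.1;0 0 0 0 0 0;0 0 0 0 0 0"

```text
time: 6.45
tool_pos: [0.5641, -0.2288, 0.0985]
ee_rot: [-3.141, -0.002, 2.39]
wrist_force: [-4.3, 1.9, 2.5]
width: 0.0129
```

```bash
python3 pin.py g
```

```text
[269 236  26  41 861] [281.4739 256.3798] [281.42  264.587]
pin [ 0.564  -0.2289  0.117 ]
tool frame offs [ 0.0001 -0.0002 -0.0185] [ 0.5641 -0.2288  0.0985] [-3.1413 -0.0018  2.3896]
```

Request:
step_arm --increments "0 0 0 0 0 0;0 0 0 0 0 0;0 0 0 0 0 0;0 0 0 0 0 0;0 0 0 0 0 0" --claw 0

```text
time: 7.0
tool_pos: [0.5651, -0.2294, 0.0985]
ee_rot: [3.141, 0.001, 2.392]
wrist_force: [-0.6, -1.1, -0.8]
width: 0.0459
```

Request:
step_arm --increments "0 0 -2 0 0 0;0 0 -3.5 0 0 0;0 0 -3.5 0 0 0;0 0 -2 0 0 0;3 0 0 0 0 -0.07"

```text
time: 7.5
tool_pos: [0.5458, -0.2112, 0.2123]
ee_rot: [3.14, 0.009, 2.462]
wrist_force: [-0.0, 0.4, 0.9]
width: 0.0469
```

```bash
python3 - <<'E'
from h import *
np.set_printoptions(precision=4,suppress=True)
o=get_obs();p=o["tool_pos"];d=np.array([.5088,-.1783,p[2]])-p
Rt=R.from_euler("xyz",o["ee_rot"]).as_matrix();print(p,o["ee_rot"],o["joint_positions"],o["width"],d@Rt)
E
```

```text
[ 0.5458 -0.2112  0.2123] [3.1401 0.0087 2.4618] [-0.4658  0.158   1.279  -0.0004  1.6958 -1.3569] 0.04689729075703371 [ 0.0495  0.0023 -0.0004]
```

Request:
step_arm --increments "2.5 0.1 0 0 0 0;2.3 0.1 0 0 0 0;0 0 0 0 0 -0.15;0 0 0 0 0 -0.15;0 0 0 0 0 -0.15"

```text
time: 8.0
tool_pos: [0.5069, -0.1769, 0.2088]
ee_rot: [-3.141, 0.001, 2.918]
wrist_force: [-0.0, -0.8, -0.4]
width: 0.047
```

Request:
step_arm --increments "0 0 0 0 0 -0.15;0 0 0 0 0 -0.15;0 0 0 0 0 -0.15;0 0 0 0 0 0;0 0 0 0 0 0"

```text
time: 8.5
tool_pos: [0.5069, -0.1771, 0.2085]
ee_rot: [-3.141, 0.0, -2.925]
wrist_force: [0.1, 0.1, -0.2]
width: 0.0473
```

```bash
python3 - <<'E'
from h import *
np.set_printoptions(precision=4,suppress=True)
o,a=shot("wrist","pics/k.png");p=o["tool_pos"];d=np.array([.5088,-.1783,p[2]])-p
Rt=R.from_euler("xyz",o["ee_rot"]).as_matrix();print(p,o["ee_rot"],o["joint_positions"],d@Rt,o["wrist_torque"])
E
```

```text
[ 0.5069 -0.1771  0.2085] [-3.1414  0.0002 -2.9246] [-0.4417  0.0574  1.3965 -0.      1.6874 -2.2295] [-0.0016 -0.0015  0.    ] [ 0.0776 -0.1298  0.0005]
```

View pics/k.png

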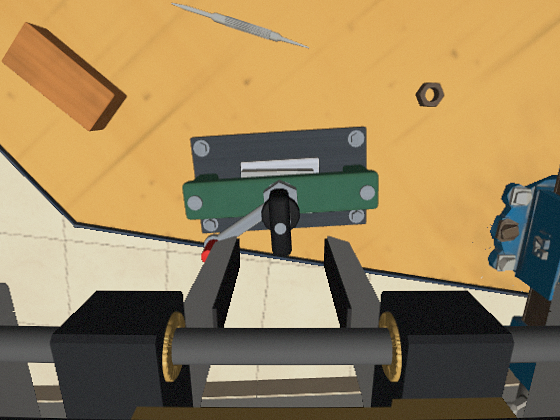

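The knob bar is at about (280,230), upright in the image and so parallel to the finger pads, midway between the fingers. The pin, at (207,254), is clear of them.

Request:
step_arm --increments "-0.15 -0.15 2.5 0 0 0;0 0 2.5 0 0 0;0 0 1.4 0 0 0;0 0 0.5 0 0 0;0 0 0 0 0 0"

```text
time: 9.05
tool_pos: [0.5085, -0.1781, 0.1391]
ee_rot: [3.141, -0.001, -2.922]
wrist_force: [-0.3, 0.4, 0.6]
width: 0.0472
```

Request:
step_arm --increments "0 0 0 0 0 0;0 0 0 0 0 0;0 0 0 0 0 0;0 0 0 0 0 0;0 0 0 0 0 0" --claw 1

```text
time: 9.55
tool_pos: [0.5088, -0.178, 0.1399]
ee_rot: [3.141, 0.001, -2.921]
wrist_force: [0.0, 0.2, 2.3]
width: 0.014
```

```bash
cat > s.py <<'E'
from h import *
np.set_printoptions(precision=4,suppress=True)
o=get_obs();print(o["time"],o["tool_pos"],o["ee_rot"],"j6",o["joint_positions"][5],"F",o["wrist_force"],"T",o["wrist_torque"],"tau6",o["joint_torque"][5],o["width"])
E
python3 s.py
```

```text
9.55 [ 0.5088 -0.178   0.1399] [ 3.1413  0.0007 -2.9212] j6 -2.2332758671909483 F [0.0289 0.1728 2.3275] T [ 0.1768 -0.1017  0.0675] tau6 0.09250990580767393 0.014034669882915489
```

Request:
step_arm --increments "0 0 0.04 0 0 0.1;0 0 0.04 0 0 0.1;0 0 0.04 0 0 0.1;0 0 0.04 0 0 0.1;0 0 0 0 0 0"

```text
time: 10.05
tool_pos: [0.5088, -0.1781, 0.1383]
ee_rot: [3.142, 0.001, 2.962]
wrist_force: [-0.7, -0.0, 0.7]
width: 0.0139
```

```bash
python3 s.py
```

```text
10.05 [ 0.5088 -0.1781  0.1383] [3.1415 0.0006 2.9621] j6 -1.8333477237333047 F [-0.7271 -0.0119  0.7034] T [ 0.168  -0.1713 -0.0299] tau6 0.41661959141492844 0.013902843322180674
```

Request:
step_arm --increments "0 0 0.04 0 0 0.1;0 0 0.04 0 0 0.1;0 0 0.04 0 0 0.1;0 0 0.04 0 0 0.1;0 0 0 0 0 0"

```text
time: 10.55
tool_pos: [0.5088, -0.1782, 0.1367]
ee_rot: [3.141, 0.001, 2.564]
wrist_force: [-0.1, 0.6, 1.7]
width: 0.0139
```

```bash
python3 s.py
```

```text
10.55 [ 0.5088 -0.1782  0.1367] [3.1415 0.0005 2.5639] j6 -1.43523244024687 F [-0.0843  0.5809  1.7385] T [ 0.1504 -0.0324  0.0091] tau6 0.41381933726370335 0.0138603483457269
```

Request:
step_arm --increments "0 0 0.02 0 0 0.05;0 0 0.02 0 0 0.05"

```text
time: 10.75
tool_pos: [0.5088, -0.1783, 0.1363]
ee_rot: [3.141, 0.001, 2.464]
wrist_force: [-0.4, 0.6, 3.3]
width: 0.0139
```

```bash
python3 s.py
```

```text
10.75 [ 0.5088 -0.1783  0.1363] [3.1415 0.0006 2.4639] j6 -1.335292003539574 F [-0.3998  0.6253  3.2745] T [0.1338 0.0036 0.1059] tau6 -0.3283357713371515 0.013886770692585227
```

Request:
step_arm --increments "0 0 0 0 0 0"

```text
time: 10.85
tool_pos: [0.5088, -0.1783, 0.1363]
ee_rot: [3.142, 0.001, 2.465]
wrist_force: [-0.4, 0.4, 2.7]
width: 0.0137
```

```bash
python3 s.py
```

```text
10.85 [ 0.5088 -0.1783  0.1363] [3.1415 0.0005 2.465 ] j6 -1.3364124778945063 F [-0.3594  0.355   2.6766] T [ 0.101  -0.0264  0.0106] tau6 0.24988967925310135 0.013687087916390261
```

Request:
step_arm --increments "0 0 0 0 0 0;0 0 0 0 0 0"

```text
time: 11.05
tool_pos: [0.5088, -0.1783, 0.1363]
ee_rot: [3.141, 0.001, 2.464]
wrist_force: [0.4, 1.1, 2.3]
width: 0.0135
```

```bash
python3 s.py; python3 -c "
from h import *
shot('wrist','pics/l.png')"
```

```text
11.05 [ 0.5088 -0.1783  0.1363] [3.1415 0.0006 2.4636] j6 -1.335029048964241 F [0.363  1.069  2.3225] T [0.1711 0.0284 0.064 ] tau6 0.03588008461520076 0.01353673261528033
```

View pics/l.png

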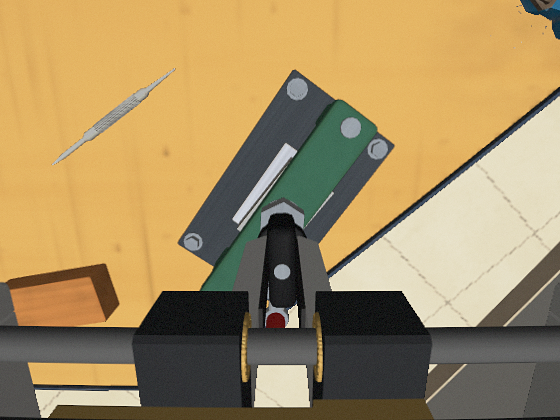

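The knob has turned with the gripper: the bar is still between the pads at (282,272). The moving friction reads about 0.1 N m. From here I go in small steps, reading torque while it moves.

Request:
step_arm --increments "0 0 0.02 0 0 0.05"

```text
time: 11.2
tool_pos: [0.5088, -0.1783, 0.1361]
ee_rot: [3.142, 0.001, 2.412]
wrist_force: [-0.2, -0.0, 3.2]
width: 0.014
```

```bash
python3 s.py
```

```text
11.2 [ 0.5088 -0.1783  0.1361] [3.1415 0.0006 2.4118] j6 -1.2832184699702651 F [-0.1697 -0.0325  3.2397] T [0.1437 0.0551 0.0813] tau6 -0.5155415274202824 0.013961354287151999
```

Request:
step_arm --increments "0 0 0.02 0 0 0.05"

```text
time: 11.3
tool_pos: [0.5088, -0.1783, 0.136]
ee_rot: [3.141, 0.001, 2.361]
wrist_force: [-0.9, 1.0, 4.5]
width: 0.0138
```

```bash
python3 s.py
```

```text
11.3 [ 0.5088 -0.1783  0.136 ] [3.1415 0.0007 2.361 ] j6 -1.2324374119381165 F [-0.855   0.985   4.4874] T [0.1273 0.0505 0.103 ] tau6 -0.31321476213634014 0.013832830265188062
```

Request:
step_arm --increments "0 0 0.02 0 0 0.05"

```text
time: 11.4
tool_pos: [0.5088, -0.1783, 0.1359]
ee_rot: [3.141, 0.001, 2.311]
wrist_force: [-1.0, 1.4, 4.8]
width: 0.0137
```

```bash
python3 s.py
```

```text
11.4 [ 0.5088 -0.1783  0.1359] [3.1415 0.0007 2.3112] j6 -1.1825447567846794 F [-0.9551  1.3587  4.7631] T [0.1507 0.1748 0.1315] tau6 -0.24471349082887173 0.013695861667059621
```

Request:
step_arm --increments "0 0 0.02 0 0 0.05"

```text
time: 11.5
tool_pos: [0.5088, -0.1783, 0.1359]
ee_rot: [3.141, 0.001, 2.261]
wrist_force: [-1.2, 1.2, 6.0]
width: 0.0141
```

```bash
python3 s.py
```

```text
11.5 [ 0.5088 -0.1783  0.1359] [3.1414 0.0009 2.2613] j6 -1.1326721777229807 F [-1.1903  1.1661  5.9534] T [0.1728 0.1439 0.2407] tau6 -0.1873804209753871 0.014148331935300367
```

Request:
step_arm --increments "0 0 0.02 0 0 0.04"

```text
time: 11.6
tool_pos: [0.5088, -0.1784, 0.1359]
ee_rot: [3.141, 0.001, 2.222]
wrist_force: [-0.9, 1.2, 6.7]
width: 0.0142
```

```bash
python3 s.py
```

```text
11.6 [ 0.5088 -0.1784  0.1359] [3.1414 0.001  2.2217] j6 -1.093056444274204 F [-0.8977  1.2045  6.6922] T [0.1596 0.2366 0.2313] tau6 -0.02356543787755072 0.014216958598404942
```

Request:
step_arm --increments "0 0 0 0 0 0"

```text
time: 11.7
tool_pos: [0.5088, -0.1783, 0.1359]
ee_rot: [3.141, 0.001, 2.223]
wrist_force: [-1.7, 0.9, 4.5]
width: 0.014
```

```bash
python3 s.py
```

```text
11.7 [ 0.5088 -0.1783  0.1359] [3.1414 0.001  2.2229] j6 -1.0942280029072244 F [-1.6588  0.8618  4.4857] T [0.1815 0.1935 0.2438] tau6 0.3883065562695265 0.014029738292005064
```

Request:
step_arm --increments "0 0 0 0 0 0"

```text
time: 11.8
tool_pos: [0.5088, -0.1783, 0.1359]
ee_rot: [3.141, 0.001, 2.223]
wrist_force: [-1.1, 0.7, 5.5]
width: 0.014
```

```bash
python3 s.py
```

```text
11.8 [ 0.5088 -0.1783  0.1359] [3.1414 0.001  2.2235] j6 -1.0947999625341487 F [-1.1232  0.7367  5.4875] T [0.1534 0.2082 0.3071] tau6 0.23877007886767387 0.014028361660857159
```

Request:
step_arm --increments "0 0 0 0 0 0"

```text
time: 11.9
tool_pos: [0.5088, -0.1783, 0.1359]
ee_rot: [3.141, 0.001, 2.224]
wrist_force: [-1.1, 1.6, 5.9]
width: 0.0138
```

```bash
python3 s.py
```

```text
11.9 [ 0.5088 -0.1783  0.1359] [3.1414 0.001  2.2236] j6 -1.094871081498764 F [-1.086   1.5897  5.9444] T [0.1621 0.1894 0.2424] tau6 0.2335953013971448 0.013798364309093602
```

Request:
step_arm --increments "0 0 -0.02 0 0 -0.025;0 0 0 0 0 0"

```text
time: 12.1
tool_pos: [0.5088, -0.1784, 0.1359]
ee_rot: [3.141, 0.001, 2.248]
wrist_force: [-1.3, 1.2, 5.4]
width: 0.0139
```

```bash
python3 s.py
```

```text
12.1 [ 0.5088 -0.1784  0.1359] [3.1414 0.0009 2.2481] j6 -1.1195562437467375 F [-1.3051  1.1975  5.4276] T [0.2018 0.2428 0.0849] tau6 -0.0164098315872252 0.013895841683577173
```

Request:
step_arm --increments "0 0 0 0 0 0"

```text
time: 12.2
tool_pos: [0.5088, -0.1784, 0.1359]
ee_rot: [3.141, 0.001, 2.248]
wrist_force: [-1.6, 1.2, 5.8]
width: 0.0138
```

```bash
python3 s.py
```

```text
12.2 [ 0.5088 -0.1784  0.1359] [3.1414 0.0009 2.2477] j6 -1.1191445067373156 F [-1.5601  1.2065  5.8252] T [0.2159 0.1671 0.0799] tau6 0.08655237033963203 0.013840723014344277
```

Request:
step_arm --increments "0 0 0 0 0 0;0 0 0 0 0 0;0 0 0 0 0 0;0 0 0 0 0 0;0 0 0 0 0 0" --claw 0

```text
time: 12.7
tool_pos: [0.5085, -0.1782, 0.1347]
ee_rot: [-3.141, -0.0, 2.247]
wrist_force: [-0.1, -0.0, 0.2]
width: 0.0465
```

Request:
step_arm --increments "0 0 -2 0 0 0;0 0 -3 0 0 0;0 0 -2 0 0 -0.142;-3.5 0 0 0 0 0;-4 0 0 0 0 0"

```text
time: 13.2
tool_pos: [0.5644, -0.2297, 0.2075]
ee_rot: [3.14, 0.004, 2.39]
wrist_force: [0.3, 0.2, -0.1]
width: 0.0471
```

Request:
step_arm --increments "0 0 0 0 0 0;0 0 0 0 0 0;0 0 0 0 0 0"

```text
time: 13.5
tool_pos: [0.5629, -0.229, 0.2051]
ee_rot: [-3.142, -0.001, 2.389]
wrist_force: [-0.5, -0.3, 0.5]
width: 0.0472
```

```bash
python3 s.py; python3 pin.py m
```

```text
13.5 [ 0.5629 -0.229   0.2051] [-3.1416 -0.0006  2.3891] j6 -1.2979266414756534 F [-0.4681 -0.2819  0.5479] T [ 0.0077 -0.1257 -0.0138] tau6 0.00027291097467241343 0.04720595763455174
[275 194  17  22 229] [282.8035 206.5328] [282.7086 208.32  ]
pin [ 0.5643 -0.2291  0.117 ]
tool frame offs [-0.0011  0.0008  0.0881] [ 0.5629 -0.229   0.2051] [-3.1416 -0.0006  2.3891]
```

View pics/m.png

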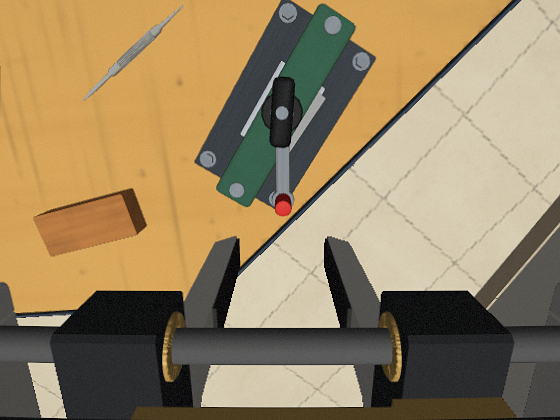

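The pin is at (283,208), centred between the fingers. The knob bar, at (282,112), stayed where I left it, nearly upright in the image, and the block is still under it.

Request:
step_arm --increments "-0.1 0.08 3 0 0 0;0 0 3 0 0 0;0 0 2.5 0 0 0;0 0 1.5 0 0 0;0 0 0.65 0 0 0"

```text
time: 14.05
tool_pos: [0.5636, -0.2287, 0.0974]
ee_rot: [-3.141, -0.002, 2.389]
wrist_force: [0.0, 0.1, 0.5]
width: 0.0471
```

Request:
step_arm --increments "0 0 0 0 0 0;0 0 0 0 0 0;0 0 0 0 0 0;0 0 0 0 0 0;0 0 0 0 0 0" --claw 1

```text
time: 14.55
tool_pos: [0.5653, -0.2299, 0.0996]
ee_rot: [3.141, 0.002, 2.389]
wrist_force: [-0.2, 0.3, 2.0]
width: 0.0128
```

Request:
step_arm --increments "0 0 0 0 0 0"

```text
time: 14.65
tool_pos: [0.5653, -0.2299, 0.0996]
ee_rot: [3.141, 0.002, 2.389]
wrist_force: [-0.3, 0.9, 2.6]
width: 0.0132
```

```bash
python3 s.py
```

```text
14.65 [ 0.5653 -0.2299  0.0996] [3.141  0.0018 2.3888] j6 -1.2971421395089164 F [-0.3369  0.8611  2.6492] T [ 0.0457 -0.1583 -0.0031] tau6 -0.005605056358035654 0.013201192354199696
```

Request:
step_arm --increments "0.04 -0.75 0 0 0 0.1;0.04 -0.75 0 0 0 0.1;0.04 -0.75 0 0 0 0.1;0.04 -0.75 0 0 0 0.1;0.04 -0.75 0 0 0 0.1"

```text
time: 15.15
tool_pos: [0.5356, -0.2499, 0.0997]
ee_rot: [3.136, 0.003, 1.886]
wrist_force: [5.1, 0.0, 0.0]
width: 0.0134
```

Request:
step_arm --increments "0.04 -0.75 0 0 0 0.1;0.04 -0.75 0 0 0 0.1;0 0 0 0 0 0"

```text
time: 15.45
tool_pos: [0.5196, -0.2541, 0.0997]
ee_rot: [3.138, 0.004, 1.688]
wrist_force: [2.6, -3.6, 1.3]
width: 0.0132
```

```bash
cat > t.py <<'E'
from h import *
np.set_printoptions(precision=4,suppress=True)
o=get_obs();r=o["tool_pos"][:2]-[.5088,-.1783];L=np.linalg.norm(r);u=r/L
t=np.array([-u[1],u[0]]);F=o["wrist_force"]
print(o["time"],"swept",np.arctan2(r[1],r[0])+1.632,"r",L,"tang(acw)",F[:2]@t,"rad",F[:2]@u,"fz",F[2],"yaw",o["ee_rot"][2],"tz",o["wrist_torque"][2],o["width"])
E
python3 t.py
```

```text
15.45 swept 0.20243511931714964 r 0.07654631343210286 tang(acw) 2.050058889682933 rad 3.9348039903998746 fz 1.3003585794868429 yaw 1.6883460469730343 tz 0.06296291593657213 0.013226069750593173
```

Request:
step_arm --increments "0.05 -0.375 0 0 0 0.05;0.05 -0.375 0 0 0 0.05;0.03 -0.22 0 0 0 0.03"

```text
time: 15.75
tool_pos: [0.5106, -0.2548, 0.0997]
ee_rot: [3.137, 0.006, 1.559]
wrist_force: [3.9, -7.0, 0.6]
width: 0.0132
```

```bash
python3 t.py
```

```text
15.75 swept 0.08466355926905167 r 0.0765367204280791 tang(acw) 3.780026254066788 rad 7.047890650936533 fz 0.562908696221086 yaw 1.5592293033277325 tz 0.11814857032693875 0.013172270389571868
```

Request:
step_arm --increments "0.01 -0.22 0 0 0 0.03"

```text
time: 15.85
tool_pos: [0.5084, -0.2549, 0.0997]
ee_rot: [3.137, 0.006, 1.529]
wrist_force: [4.2, -5.7, -0.5]
width: 0.013
```

```bash
python3 t.py
```

```text
15.85 swept 0.05549928671753057 r 0.07656534713971588 tang(acw) 4.183858601834764 rad 5.686095199715227 fz -0.4537011654495961 yaw 1.5294764144377768 tz 0.14488773468499672 0.013046608072873778
```

Request:
step_arm --increments "-0.08 -0.15 0 0 0 0.02"

```text
time: 15.95
tool_pos: [0.5068, -0.2548, 0.0997]
ee_rot: [3.137, 0.004, 1.51]
wrist_force: [3.9, -3.0, 0.8]
width: 0.0132
```

```bash
python3 t.py
```

```text
15.95 swept 0.03523130313026579 r 0.07657001459303024 tang(acw) 3.980672780594217 rad 2.9254661303024254 fz 0.8002641506920345 yaw 1.5098784125232148 tz 0.10697591761127019 0.01317716439524365
```

Request:
step_arm --increments "0 -0.15 0 0 0 0.02"

```text
time: 16.05
tool_pos: [0.5053, -0.2548, 0.0997]
ee_rot: [3.137, 0.004, 1.49]
wrist_force: [3.7, -4.3, 0.4]
width: 0.0132
```

```bash
python3 t.py
```

```text
16.05 swept 0.015425864853962912 r 0.0765812301415937 tang(acw) 3.876536106920135 rad 4.153313043048592 fz 0.38643550174547536 yaw 1.4900198505250044 tz 0.15190874455992753 0.013186365296016847
```

Request:
step_arm --increments "0 -0.08 0 0 0 0.01"

```text
time: 16.15
tool_pos: [0.5045, -0.2548, 0.0997]
ee_rot: [3.137, 0.004, 1.48]
wrist_force: [4.6, -4.5, 0.6]
width: 0.0136
```

```bash
python3 t.py
```

```text
16.15 swept 0.004715243152419335 r 0.07658661817557486 tang(acw) 4.892271392535214 rad 4.244505233873725 fz 0.5587935004783697 yaw 1.480217708312922 tz 0.11055670337399337 0.013586689326748983
```

Request:
step_arm --increments "0 -0.08 0 0 0 0.01;0 -0.08 0 0 0 0.01"

```text
time: 16.35
tool_pos: [0.5036, -0.2547, 0.0997]
ee_rot: [3.135, 0.005, 1.461]
wrist_force: [5.0, -5.1, -0.9]
width: 0.0133
```

```bash
python3 t.py
```

```text
16.35 swept -0.006690925955210814 r 0.07658500562918558 tang(acw) 5.363161810538561 rad 4.788635367963191 fz -0.901506958108093 yaw 1.4606391926261229 tz 0.18251409758338982 0.01332895510722195
```

Request:
step_arm --increments "0 -0.08 0 0 0 0.01"

```text
time: 16.45
tool_pos: [0.5033, -0.2547, 0.0997]
ee_rot: [3.134, 0.005, 1.451]
wrist_force: [6.5, -5.7, -1.9]
width: 0.0131
```

```bash
python3 t.py
```

```text
16.45 swept -0.011319041916194594 r 0.07657109077891253 tang(acw) 6.859941363638831 rad 5.242412403098628 fz -1.9447750020238481 yaw 1.450780869064287 tz 0.16146230376126344 0.013068077708369548
```

Request:
step_arm --increments "0 -0.08 0 0 0 0.01"

```text
time: 16.55
tool_pos: [0.5029, -0.2546, 0.0998]
ee_rot: [3.133, 0.005, 1.441]
wrist_force: [8.3, -4.9, -2.6]
width: 0.0131
```

```bash
python3 t.py
```

```text
16.55 swept -0.016257356485176233 r 0.07657280872591479 tang(acw) 8.649789938549896 rad 4.283753445236631 fz -2.591726902198179 yaw 1.4409201006436891 tz 0.18126894359206372 0.013075785921850555
```

Request:
step_arm --increments "0 -0.08 0 0 0 0;0 -0.08 0 0 0 0"

```text
time: 16.75
tool_pos: [0.5024, -0.2546, 0.0998]
ee_rot: [3.131, 0.005, 1.441]
wrist_force: [10.3, -6.1, -2.4]
width: 0.0133
```

```bash
python3 t.py
```

```text
16.75 swept -0.02295912922495913 r 0.07653855767416705 tang(acw) 10.7743505785285 rad 5.235927656383587 fz -2.402132461425357 yaw 1.4413064991675282 tz 0.09956899383642871 0.013346726375799919
```

Request:
step_arm --increments "0 -0.06 0 0 0 0"

```text
time: 16.85
tool_pos: [0.5022, -0.2546, 0.0998]
ee_rot: [3.13, 0.005, 1.441]
wrist_force: [12.2, -5.7, -3.9]
width: 0.0133
```

```bash
python3 t.py
```

```text
16.85 swept -0.025540704650299784 r 0.0765469529734632 tang(acw) 12.644887012212903 rad 4.664087296571642 fz -3.8781911134155984 yaw 1.4413248099595815 tz 0.14817781468196906 0.01330405892641347
```

Request:
step_arm --increments "0 -0.08 0 0 0 0;0 0 0 0 0 0"

```text
time: 17.05
tool_pos: [0.5018, -0.2546, 0.0998]
ee_rot: [3.129, 0.005, 1.441]
wrist_force: [11.1, -6.7, -4.2]
width: 0.0132
```

```bash
python3 t.py
```

```text
17.05 swept -0.02991982862215159 r 0.07657197294967628 tang(acw) 11.667775057632044 rad 5.658897887881894 fz -4.239357728064419 yaw 1.441297448776071 tz 0.06512338431986445 0.013151146986776672
```

Request:
step_arm --increments "0 -0.05 0 0 0 0;0 0 0 0 0 0"

```text
time: 17.25
tool_pos: [0.5017, -0.2545, 0.0998]
ee_rot: [3.128, 0.005, 1.441]
wrist_force: [13.0, -6.4, -5.3]
width: 0.0129
```

```bash
python3 t.py
```

```text
17.25 swept -0.031218895881405917 r 0.07656280021238408 tang(acw) 13.574052549099815 rad 5.16318646731147 fz -5.259031814229909 yaw 1.4413315527043253 tz 0.09052946240310432 0.012866494173132697
```

Request:
step_arm --increments "0 -0.06 0 0 0 0;0 0 0 0 0 0"

```text
time: 17.45
tool_pos: [0.5015, -0.2545, 0.0998]
ee_rot: [3.127, 0.005, 1.441]
wrist_force: [13.8, -7.6, -6.3]
width: 0.0132
```

```bash
python3 t.py
```

```text
17.45 swept -0.034320187918652545 r 0.07657039864988711 tang(acw) 14.411070778037988 rad 6.2378086665808405 fz -6.312747464065509 yaw 1.4413483835001566 tz 0.11085294526923099 0.013160518024743603
```

Request:
step_arm --increments "0 -0.05 0 0 0 0;0 0 0 0 0 0"

```text
time: 17.65
tool_pos: [0.5013, -0.2545, 0.0998]
ee_rot: [3.126, 0.005, 1.441]
wrist_force: [15.1, -6.7, -5.5]
width: 0.0132
```

```bash
python3 t.py
```

```text
17.65 swept -0.03663590922084792 r 0.07658174630155655 tang(acw) 15.704125506663866 rad 5.185943307291376 fz -5.496251560764448 yaw 1.4413451355018685 tz 0.059859706705622545 0.013210836896562685
```

Request:
step_arm --increments "0 -0.04 0 0 0 0;0 0 0 0 0 0;0 0 0 0 0 0;0 0 0 0 0 0;0 0 0 0 0 0"

```text
time: 18.15
tool_pos: [0.5012, -0.2545, 0.0998]
ee_rot: [3.126, 0.005, 1.441]
wrist_force: [16.2, -6.8, -6.7]
width: 0.0135
```

```bash
python3 t.py
```

```text
18.15 swept -0.03817587769221964 r 0.0765648120817 tang(acw) 16.754984508330367 rad 5.1859886137334374 fz -6.732002366528052 yaw 1.4414037900759182 tz 0.08974787555099677 0.013462783520363114
```

Request:
step_arm --increments "0 0 0 0 0 0;0 0 0 0 0 0;0 0 0 0 0 0"

```text
time: 18.45
tool_pos: [0.5012, -0.2545, 0.0998]
ee_rot: [3.126, 0.005, 1.441]
wrist_force: [15.9, -7.4, -5.7]
width: 0.0131
```

```bash
python3 t.py
```

```text
18.45 swept -0.038313536088242284 r 0.0765684378552371 tang(acw) 16.573895852073132 rad 5.8122229762819275 fz -5.675515813071648 yaw 1.4413846032080344 tz 0.057819123058957006 0.013135987396643557
```

Request:
step_arm --increments "0 0.15 0 0 0 0;0 0.12 0 0 0 0;0 0 0 0 0 0"

```text
time: 18.75
tool_pos: [0.5013, -0.2545, 0.0998]
ee_rot: [3.132, 0.005, 1.441]
wrist_force: [8.0, -5.9, -3.0]
width: 0.0129
```

```bash
python3 t.py
```

```text
18.75 swept -0.03751260074399787 r 0.07658858094775464 tang(acw) 8.509378351282237 rad 5.069167571145151 fz -3.031440981469654 yaw 1.441206466406344 tz 0.15749282299799186 0.012943093549160137
```

Request:
step_arm --increments "0 0 0 0 0 0;0 0 0 0 0 0;0 0 0 0 0 0;0 0 0 0 0 0;0 0 0 0 0 0" --claw 0

```text
time: 19.25
tool_pos: [0.4969, -0.2515, 0.0981]
ee_rot: [-3.14, -0.001, 1.439]
wrist_force: [0.8, 0.5, -1.5]
width: 0.0462
```

Request:
step_arm --increments "0 0 -2 0 0 0;0 0 -3 0 0 0;0 0 -4 0 0 0;0 0 -4 0 0 0;0 0 -4 0 0 0"

```text
time: 19.75
tool_pos: [0.4968, -0.2516, 0.2699]
ee_rot: [-3.141, -0.0, 1.439]
wrist_force: [-0.5, -0.0, -0.9]
width: 0.0471
```

Request:
step_arm --increments "0 0 0 0 0 0;0 0 0 0 0 0;0 0 0 0 0 0"

```text
time: 20.05
tool_pos: [0.4967, -0.2515, 0.2667]
ee_rot: [-3.139, -0.001, 1.439]
wrist_force: [0.2, 0.9, -0.6]
width: 0.047
```

```bash
python3 s.py; python3 pin.py n; python3 -c "
from h import *
np.set_printoptions(precision=4,suppress=True)
o,a=shot('wrist','pics/o.png')
a=cv2.imread('pics/m.png')"
```

```text
20.05 [ 0.4967 -0.2515  0.2667] [-3.1385 -0.0014  1.439 ] j6 -0.43873533654272084 F [ 0.2159  0.9075 -0.5811] T [-0.0561 -0.0491  0.0125] tau6 -0.0010543859025347047 0.04700968071413388
[283 182  13  16 142] [288.8239 190.338 ] [288.9915 190.9492]
pin [ 0.5041 -0.2533  0.117 ]
tool frame offs [-0.001   0.008   0.1496] [ 0.4967 -0.2515  0.2667] [-3.1385 -0.0014  1.439 ]
```

View pics/n.png

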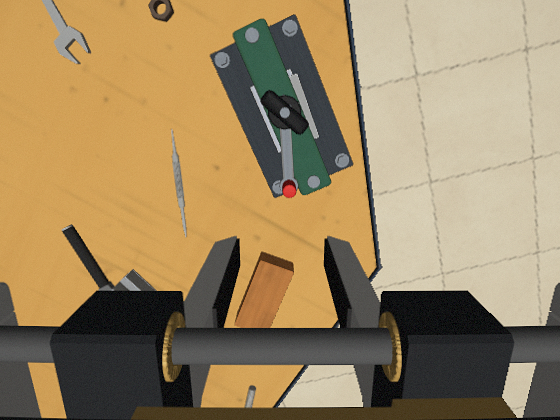

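The wrist view shows the pin back at its seated position, (289,190). The knob bar, from (266,95) to (304,129), is at about 2.28 rad in the world, against 2.25 when I released it. The block, scriber, wood block and nut look untouched. I'm handing in.

```bash
python3 -c "
from bench import *
print(close_job())"
```

```text
the job is handed in; nothing more can be done
None
```

The job is done and handed in at about 20 s of the 72 s allowed; no verdict was reported.

- **Loosening:** I gripped the red pin and swung the nut about 0.89 rad anticlockwise.
- **Knob:** I turned it about 1.14 rad clockwise in one grip. Torque rose from about 0.10 N m at roughly 1.02–1.05 rad, and the last readings averaged 0.25 N m, with a single noisy one of 0.31. That sits at the top edge of the 0.15–0.25 band, so I eased the wrist back 0.025 rad before letting go. The torque at the wrist then fell to 0.08 N m. I took this as mainly friction and grip wind-up, with the pad still bearing, but did not measure the pad force separately.
- **Tightening:** I swung the nut back and pulled it up to about 16.6 N across the lever (about 1.3 N m), held that for about 0.8 s, eased off and released.

**Last checks:** The pin is back at its starting position to within about 0.5 mm, which cannot resolve the -0.015 rad spring-back. The knob is within about 0.03 rad of where I left it. In the last picture the block and bystanders appear undisturbed. The gripper was about 10 cm clear of the knob, with the wrist force at about 1 N, which is noise.

The second pin grip sat about 1.5 mm outboard. It added a harmless 5 N or so along the lever while tightening.

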